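Load a flanged spindle into the run-out cradle

TASK

Get the flanged spindle ready for its run-out check: take it from where it stands, lay it on its side in the two V-blocks of the cradle with its flange in the locating slot, and let go of it; set it down, do not let it drop or topple. Then draw the stop pin out from under the raised hold-down arm, so that the arm sinks and its roller rests on the spindle, and lay the pin in the V-notch of the parking rest on the cradle's base. Leave the tool pot and the bench brush alone.

Things in the scene. Friction and masses are not known exactly. Their poses are not given: they have to be found in the camera images.
- spindle: steel spindle 145 mm long, first upright on its flange. Origin: centre of the flange's end face (its underside while it stands); z runs along it to the thin end. Flange 52 mm diameter z 0 to 10, body 30 mm diameter z 10 to 112, thin journal 16 mm diameter z 112 to 145 mm. 0.3 to 0.5 kg, centre of mass at z = 54 mm.
- cradle: cradle on a dark steel plate (x -46 to 118, y -70 to 115, 12 mm thick). Origin: on the bench under the laid spindle's axis, which runs along y at z = 52 mm, flange toward +y, thin end toward -y. Two steel V-blocks (90 degrees, open upward, 60 mm wide in x, tops z = 49) at y 29 to 47 and -48 to -32 mm; nothing between them above the plate. Grey hinge bracket: x 45 to 92, y 22 to 71, top z = 108.
- seat (a point): point of the cradle at (0, 60, 52) mm: where the origin of the seated spindle lies, spindle z along cradle -y; axes as the cradle's. The slot for the 10 mm flange is the 16 mm gap at y 47 to 63 mm, between a V-block and an end plate whose lip leans outward (top z = 47 mm): 3 mm of play either way.
- hold_arm (a joint): hinge of the aluminium hold-down arm, rad, along cradle y at x = 75, z = 76 mm. 0: raised 75 degrees above level, propped on the stop pin; 1.31: level, roller on the seated spindle; with no spindle it sinks to 1.59. With the pin out it swings down slowly by its own weight. The arm is 15 mm wide (y 30 to 46 mm), 75 mm from hinge to roller; raised, its top is at x = 55, z = 158 mm.
- roller (a point): centre of the black rubber roller (18 mm diameter) at the free end of the hold-down arm
- stop_pin: pin along its own y: black ribbed knob (24 mm diameter) from y = -13 to 13 mm, origin in its middle; steel shank (10 mm diameter) from -13 to -90 mm. First it is level in the hinge bracket's bores under the raised arm, axes as the cradle's, origin about (58, 107, 95) mm in the cradle frame. It comes out along cradle +y; after 57 mm the shank is clear.
- bore (a point): outer mouth of the bore (12 mm diameter, along the cradle's y) that holds the stop pin, at (58, 71, 96) mm in the cradle frame
- notch (a point): middle of the parking rest's V-notch, on the axis of a pin lying in it: (102, 96, 53) mm in the cradle frame, axes the cradle's. The rest is a grey block, 32 mm wide in x, y 80 to 112, top z = 56 mm; the notch (20 mm wide, 10 mm deep) runs along y. Parked, the shank lies in it and the knob just beyond the block's +y end (pin origin 31 to 40 mm from the point toward +y).
- post (a point): foot of the tall fixed square post (28 mm) of the bench frame, right of the work at the bench edge: keep the arm and gripper clear of it
- tool_pot: plain aluminium pot, 48 mm across, 76 mm tall, upright, empty; stands near the spindle, sometimes where the spindle might be expected; not part of the job
- brush: flat wooden bench brush, 187 mm long, lying flat near the right edge of the bench; not part of the job
Mind the look-alikes: they are no part of the job. There is more than one size of the stop_pin; the one meant has the size given above.

How it is judged:
By the outcome, as a careful person would: the job done as asked, in the order asked, and still so for the second after the job is handed in, with the robot touching nothing.
It also fails if it takes over 58 s, if anything falls off the work surface, if the arm or the gripper's body presses on something with over 40 N, if the wrist force passes 120 N, or if a joint passes its speed limit or range.

ROBOT

A 6-joint arm with a two-finger parallel gripper is mounted at the origin on a cart in front of the work surface, level with it; the furniture and walls round the work are solid. World frame = base frame: x ahead of the robot, y to its left, z up, the work surface at z = 0. Lengths are in m, angles in rad, forces in N, time in s.
With the tool pointing down it reaches from about 0.275 to 1 m from the base axis. Payload 8.4 kg.
Tool frame: the origin (TCP) lies on the centre line of the jaws, within the pads' length; the fingertips stand 17 mm ahead of it and the grasp point (between the pads) lies 2 mm behind it (bot.tcp_to_tips is the y of the fingertips in the tool frame, in m); y points along the fingers, z is the direction in which the jaws open and shut, and the axes are right-handed (so a half turn about y gives the same grasp; the last joint's range is limited). The gripper opens to 85 mm and grips with 20 to 120 N. Pads are 22 mm wide; open, the fingers measure 114 mm over their backs; the gripper's body (76 mm by 85 mm) begins 54 mm behind the grasp point. The pads swing forward as they close: fully open they stand 13 mm farther back than shut.
Start: joints at [-1.19, 0.353, 1.633, -0, 1.155, -0.002], TCP at [0.233, -0.58, 0.248] pointing down, gripper open.
Joint ranges: [-2.63, 2.63], [-0.92, 2.1], [0.06, 2.66], [-1.3, 4.44], [0, 2.69], [-3.02, 3.02]. Speed limits (rad/s): [2.22, 2.22, 2.79, 3.14, 3.14, 3.14].

INTERFACE

Orientations are given as a unit quaternion [x, y, z, w].
In Python, from workcell import bot, hand, kinematics, get_obs, vision, hand_in gives the robot as it stands. The module is installed in compiled form; this text tells all that it offers. Calls block until the motion is done:
- bot.reach(position, orientation): joint-space move of the TCP to a pose.
- bot.servo_line(position, ori=None, velocity=0.15): straight line of the TCP; ori=None keeps the orientation; velocity is the mean speed in m/s.
- bot.goto_joints(angles): joint-space move.
- hand.move_gripper(opening, strength=None): finger opening in m; strength is the grip in N (None keeps the last); returns when the fingers have stopped.
- bot.dwell(seconds).
- kinematics.solve_ik(position, orientation): joint angles nearest the present ones, or None.
- get_obs(): the state.
- vision.read_camera(name): name is "side" or "top" or "wrist"; returns a dict with "frame" (480x640x3 uint8, red, green, blue), "intrinsics" (3x3 intrinsics, pixels), "view" (4x4, takes a point from world to camera coordinates). Camera axes: x right, y down, z forward; pixel columns grow to the right and rows downward; lengths in m; the calibration is good to about 2 mm. A picture is of the moment at which its call begins. There is no depth.
A pose or a line that the arm cannot do raises bot.IKError and nothing moves.
- hand_in(): hands the job in, once; it reports no verdict.
The state is a dict: "time_s": time; "joint_pos": joint angles; "joint_vel": joint speeds; "joint_efforts": joint torques, N m; "position": TCP position; "orientation": TCP orientation; "wrist_force": force on the tool from outside, world axes, zero at the start; "ft_torque": the same for the moment, N m; "gripper_width": finger opening in m.
Only numpy, scipy, OpenCV 4.12 (cv2) and the standard library are available. Lean on these libraries where they do the work, as an engineer would, in place of code of your own. Each camera call takes 0.05 s, during which the arm holds its last target.

## Working session

There is one attempt and no reset: what is moved stays moved. The work goes in short steps, each a Python script; the robot and the scene stay as the last script left them, time stands still between calls to the robot, and variables do not carry over. Pictures are saved under pics/ and viewed, and the job is handed in when it is done.

```bash
mkdir -p pics; python3 - <<'E'
from workcell import bot,hand,kinematics,get_obs,vision
import cv2,numpy as np,json
for n in ["side","top","wrist"]:
    d=vision.read_camera(n)
    cv2.imwrite(f"pics/{n}0.png",d["frame"][:,:,::-1])
    np.savez(f"pics/{n}0.npz",**d)
    V=d["view"];print(n,d["intrinsics"].round(1).tolist(),"cam pos",(-V[:3,:3].T@V[:3,3]).round(3),"fwd",V[2,:3].round(2))
o=get_obs();print(o)
E
```

```text
side [[451.5, 0.0, 315.0], [0.0, 451.5, 242.4], [0.0, 0.0, 1.0]] cam pos [0.223 0.514 0.673] fwd [ 0.37 -0.65 -0.67]
top [[462.7, 0.0, 318.6], [0.0, 462.7, 240.6], [0.0, 0.0, 1.0]] cam pos [ 0.386 -0.018  1.061] fwd [ 0.18 -0.01 -0.98]
wrist [[401.6, 0.0, 315.8], [0.0, 401.6, 240.2], [0.0, 0.0, 1.0]] cam pos [ 0.298 -0.554  0.373] fwd [-0.25 -0.1  -0.96]
{'time_s': 0.15, 'joint_pos': array([-1.19038740e+00,  3.53493479e-01,  1.63394823e+00,  6.98208487e-06,
        1.15520467e+00, -2.41765174e-03]), 'joint_vel': array([ 0.00107879, -0.0009728 , -0.00322768, -0.00095888, -0.00090996,
       -0.00021511]), 'joint_efforts': array([ 8.11451882e-04, -6.05638289e+01, -3.42337060e+01,  1.19176366e-04,
        6.15984405e-03,  1.41045618e-06]), 'position': array([ 0.2333307 , -0.57944619,  0.24773782]), 'orientation': array([-0.13459141,  0.69455886, -0.69382618,  0.13445586]), 'wrist_force': array([ 0.09017724, -0.00324168,  0.34402605]), 'ft_torque': array([-0.00427305, -0.0523969 , -0.0212091 ]), 'gripper_width': 0.08525463952805432}
```

View pics/side0.png

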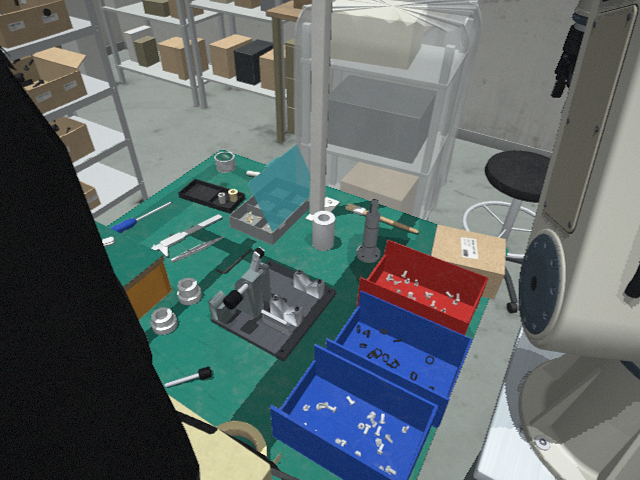

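View pics/top0.png

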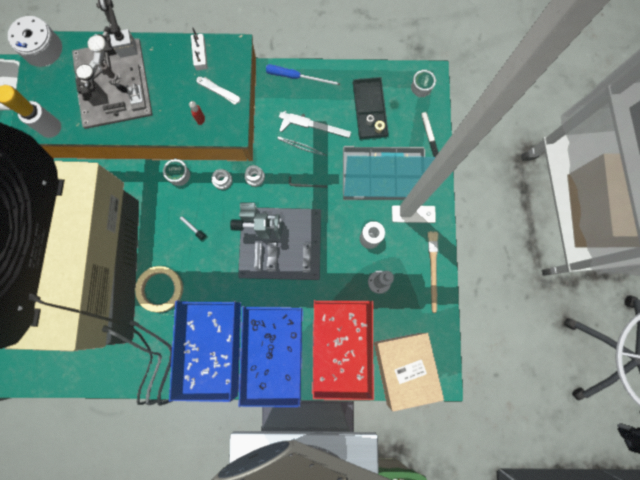

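View pics/wrist0.png

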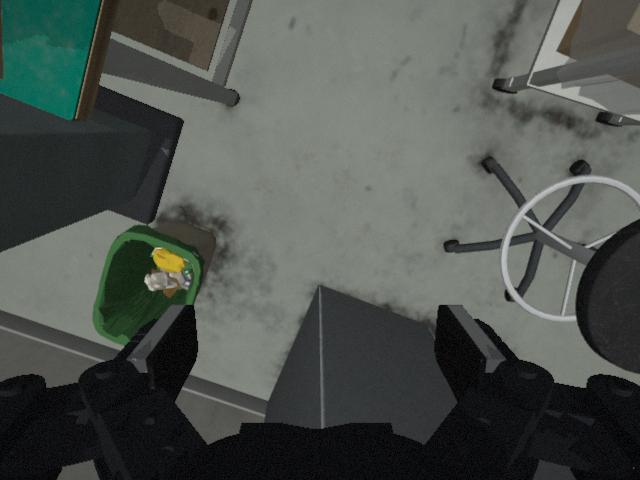

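```bash
python3 - <<'E'
import cv2
a=cv2.imread("pics/top0.png")[190:310,170:450]; cv2.imwrite("pics/topc.png",cv2.resize(a,None,fx=2.85,fy=2.85,interpolation=cv2.INTER_CUBIC))
a=cv2.imread("pics/side0.png")[180:370,150:430]; cv2.imwrite("pics/sidec.png",cv2.resize(a,None,fx=2.85,fy=2.85,interpolation=cv2.INTER_CUBIC))
E
```

```text
(no output)
```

View pics/topc.png

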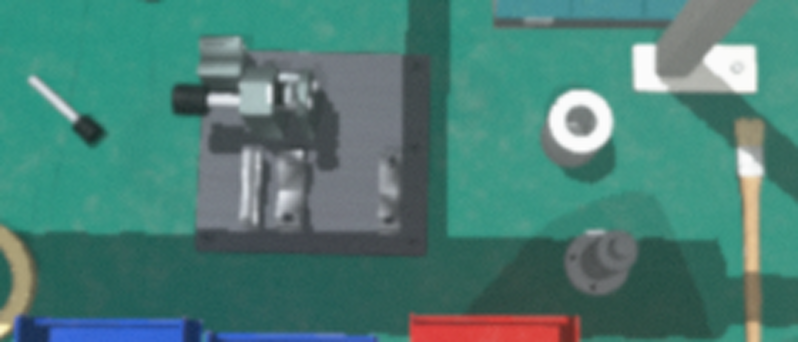

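View pics/sidec.png

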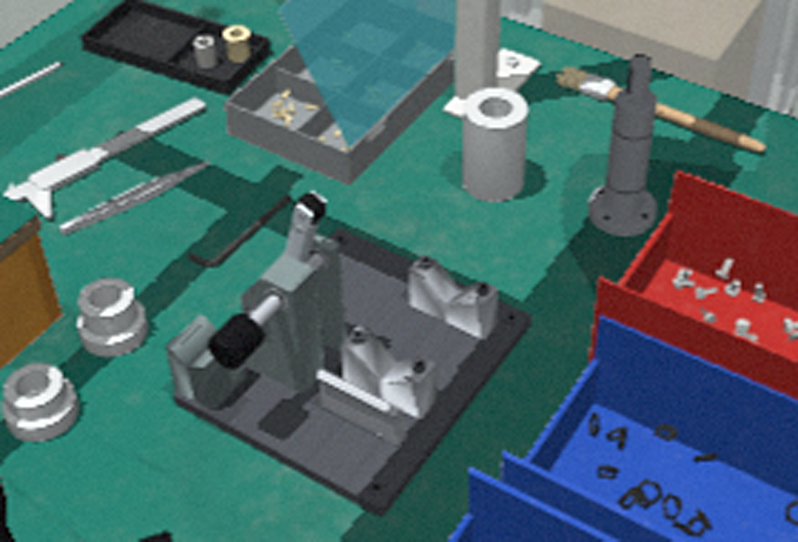

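```bash
cat > h.py <<'E'
import numpy as np,cv2
from scipy.optimize import least_squares
def proj(d,P):
    P=np.atleast_2d(P);V=d["view"];c=P@V[:3,:3].T+V[:3,3];u=c@d["intrinsics"].T
    return u[:,:2]/u[:,2:]
def onplane(d,uv,z):
    V=d["view"];r=V[:3,:3].T@np.linalg.inv(d["intrinsics"])@np.array([uv[0],uv[1],1]);o=-V[:3,:3].T@V[:3,3]
    return o+r*(z-o[2])/r[2]
def c2w(p,P):
    P=np.atleast_2d(P);c,s=np.cos(p[2]),np.sin(p[2]);return np.c_[p[0]+c*P[:,0]-s*P[:,1],p[1]+s*P[:,0]+c*P[:,1],P[:,2]]
E
cat > fit.py <<'E'
from h import *
T=dict(np.load("pics/top0.npz"));S=dict(np.load("pics/side0.npz"))
t=lambda u,v:(170+u/2.85,190+v/2.85); s=lambda u,v:(150+u/2.85,180+v/2.85)
A=[(T,t(428,56),(118,-70,12)),(T,t(427,250),(-46,-70,12)),(T,t(197,248),(-46,115,12)),
(S,s(383,497),(-46,115,12)),(S,s(529,314),(-46,-70,12)),(S,s(178,392),(118,115,12))]
f=lambda p:np.concatenate([proj(d,c2w(p,np.array(P)/1e3))[0]-uv for d,uv,P in A])
r=least_squares(f,[0.45,0.1,0]);print(r.x,f(r.x).round(1));p=r.x
for nm,uvt,uvs,z in [("spindle tip",t(622,243),s(641,60),.145),("flange",t(595,265),s(623,206),.010),("pot rim",t(580,122),s(495,108),.076),("post",t(680,70),s(475,95),0)]:
    print(nm,onplane(T,uvt,z).round(4),onplane(S,uvs,z).round(4))
np.save("cr.npy",p)
def wire(img,d,col,off,sc):
    def box(x0,x1,y0,y1,z0,z1):
        c=np.array([(x,y,z) for x in(x0,x1) for y in(y0,y1) for z in(z0,z1)])/1e3
        q=proj(d,c2w(p,c))
        for i in range(8):
            for b in(1,2,4):
                j=i^b
                if j>i: cv2.line(img,*[tuple(int(v) for v in (q[k]-off)*sc) for k in(i,j)],col,1)
    box(-46,118,-70,115,0,12);box(-30,30,29,47,12,49);box(-30,30,-48,-32,12,49);box(45,92,22,71,12,108);box(86,118,80,112,12,56)
for n,d,(x,y) in(("top",T,(170,190)),("side",S,(150,180))):
    im=cv2.imread(f"pics/{n}c.png");wire(im,d,(0,0,255),np.array((x,y)),2.85);cv2.imwrite(f"pics/{n}w.png",im)
E
python3 fit.py
```

```text
[ 0.53150575  0.03733858 -0.0046828 ] [ 1.1 -1.3  0.4  0.9 -0.5  0.3  0.3  2.2  1.2 -1.9 -1.8 -0.5]
spindle tip [ 0.4808 -0.1658  0.145 ] [ 0.4787 -0.1639  0.145 ]
flange [ 0.4769 -0.1657  0.01  ] [ 0.4774 -0.1617  0.01  ]
pot rim [ 0.58   -0.1464  0.076 ] [ 0.5793 -0.1412  0.076 ]
post [ 0.6398 -0.2395  0.    ] [ 0.6478 -0.231   0.    ]
```

View pics/topw.png

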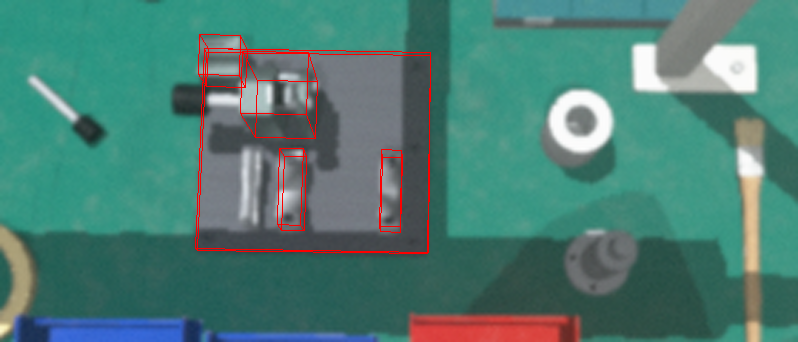

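View pics/sidew.png

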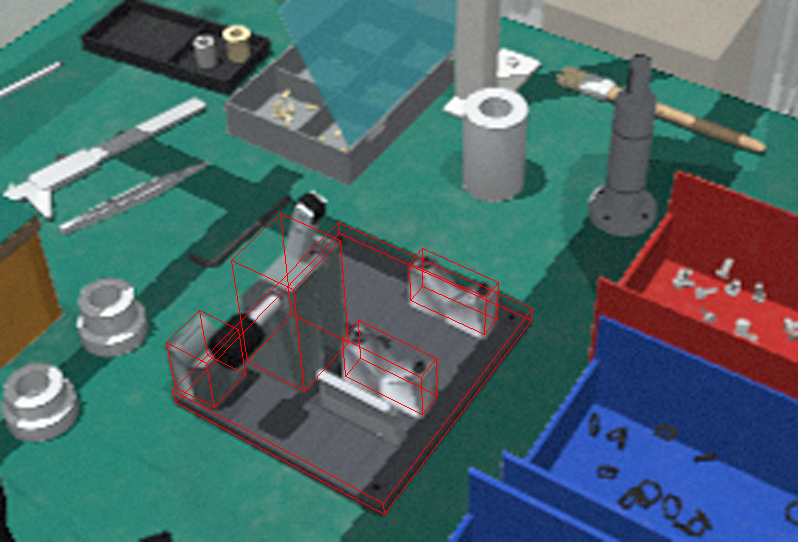

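```bash
cat >> h.py <<'E'
from scipy.spatial.transform import Rotation as Ro
def ori(a,z):
    a=np.array(a,float);a/=np.linalg.norm(a);z=np.array(z,float);z-=a*(a@z);z/=np.linalg.norm(z)
    return Ro.from_matrix(np.c_[np.cross(a,z),a,z]).as_quat()
E
python3 - <<'E'
from h import *
from workcell import bot,kinematics,get_obs,vision
W=dict(np.load("pics/wrist0.npz"));o=get_obs();R=Ro.from_quat(o["orientation"]).as_matrix()
V=W["view"];cp=-V[:3,:3].T@V[:3,3]
print("tool axes\n",R.round(2),"cam in tool",(R.T@(cp-o["position"])).round(3),"cam fwd in tool",(R.T@V[2,:3]).round(3), bot.tcp_to_tips)
c=np.load("cr.npy");g=.066
for th in(25,30,35,40,45):
  a=np.radians(th)
  for sg in(1,-1):
    q=ori((0,-np.cos(a),-np.sin(a)),(sg,0,0)); k=lambda p,q:(lambda j:None if j is None else np.round(j,2))(kinematics.solve_ik(p,q))
    q2=(Ro.from_euler('zx',[0,0])*Ro.from_euler('z',c[2])*Ro.from_euler('x',np.pi/2)*Ro.from_quat(q)).as_quat()
    s=c2w(c,[[0,.06-g,.052]])[0]
    print(th,sg,k([.479,-.164,g],q),k([.479,-.164,g+.16],q),k(s,q2),k(s+[0,0,.15],q2))
for sg in(1,-1): print(sg,k([.53,.03,.33],ori((0,0,-1),(sg,0,0))),k([.53,.03,.33],ori((0,0,-1),(0,sg,0))))
for sg in(1,-1): print("pin",k(c2w(c,[[.058,.107,.095]])[0],ori((0,0,-1),(sg,0,0))),k(c2w(c,[[.102,.131,.053]])[0],ori((0,0,-1),(sg,0,0))))
E
```

```text
tool axes
 [[-0.93 -0.    0.37]
 [-0.37  0.   -0.93]
 [-0.   -1.   -0.  ]] cam in tool [-0.069 -0.125  0.001] cam fwd in tool [0.272 0.962 0.   ] 0.017
25 1 [ 0.26  0.79  2.05 -1.19  1.23  1.26] [ 0.26  0.47  2.05 -1.11  1.36  0.96] [-0.2   0.55  1.96  0.6   0.82 -0.65] [-0.2   0.31  1.88  0.49  1.09 -0.46]
25 -1 [ 0.26  0.79  2.05 -1.19  1.23 -1.88] [ 0.26  0.47  2.05 -1.11  1.36 -2.18] [-0.2   0.55  1.96  0.6   0.82  2.49] [-0.2   0.31  1.88  0.49  1.09  2.68]
30 1 [ 0.24  0.74  2.06 -1.17  1.16  1.21] [ 0.24  0.42  2.05 -1.06  1.3   0.89] [-0.25  0.57  1.95  0.68  0.88 -0.75] [-0.25  0.34  1.88  0.57  1.13 -0.54]
30 -1 [ 0.24  0.74  2.06 -1.17  1.16 -1.94] [ 0.24  0.42  2.05 -1.06  1.3  -2.25] [-0.25  0.57  1.95  0.68  0.88  2.39] [-0.25  0.34  1.88  0.57  1.13  2.6 ]
35 1 [ 0.21  0.69  2.07 -1.14  1.08  1.15] [ 0.21  0.37  2.05 -1.01  1.25  0.82] [-0.29  0.61  1.94  0.75  0.94 -0.84] [-0.29  0.37  1.88  0.64  1.17 -0.62]
35 -1 [ 0.21  0.69  2.07 -1.14  1.08 -2.  ] [ 0.21  0.37  2.05 -1.01  1.25 -2.32] [-0.29  0.61  1.94  0.75  0.94  2.3 ] [-0.29  0.37  1.88  0.64  1.17  2.52]
40 
[... 210 characters left out ...]
  2.04 -0.95  1.19 -2.4 ] [-0.33  0.64  1.93  0.81  1.01  2.22] [-0.33  0.4   1.88  0.71  1.22  2.45]
45 1 [ 0.13  0.59  2.09 -1.05  0.94  0.99] [ 0.13  0.29  2.03 -0.88  1.14  0.66] [-0.36  0.68  1.91  0.85  1.08 -0.98] [-0.36  0.44  1.87  0.77  1.27 -0.76]
45 -1 [ 0.13  0.59  2.09 -1.05  0.94 -2.15] [ 0.13  0.29  2.03 -0.88  1.14 -2.49] [-0.36  0.68  1.91  0.85  1.08  2.16] [-0.36  0.44  1.87  0.77  1.27  2.38]
1 [ 0.05  0.13  1.74 -0.    1.27  0.05] [ 0.05  0.13  1.74 -0.    1.27 -1.52]
-1 None [ 0.05  0.13  1.74 -0.    1.27  1.62]
pin [ 0.24  0.51  1.79 -0.    0.85  0.24] [ 0.26  0.62  1.69 -0.    0.83  0.26]
pin [ 0.24  0.51  1.79 -0.    0.85 -2.9 ] [ 0.26  0.62  1.69 -0.    0.83 -2.89]
```

```bash
python3 - <<'E'
from h import *
T=dict(np.load("pics/top0.npz"));S=dict(np.load("pics/side0.npz"))
s=lambda u,v:(150+u/2.85,180+v/2.85)
for z in(0.04,.05,.06,.07,.08,.09): print(z,onplane(T,(314,302),z).round(3),onplane(S,s(600,280),z).round(3),onplane(T,(372,301),z).round(3),onplane(S,s(676,173),z).round(3))
E
python3 - <<'E'
import sys;sys.path.insert(0,'.')
from h import *
from workcell import bot,hand,kinematics,get_obs,vision
bot.reach([.50,.02,.36],ori((0,0,-1),(1,0,0)))
hand.move_gripper(.055)
d=vision.read_camera("wrist");np.savez("pics/w1.npz",**d);cv2.imwrite("pics/w1.png",d["frame"][:,:,::-1])
o=get_obs();print(o["time_s"],o["position"],o["gripper_width"])
E
```

```text
0.04 [ 0.431 -0.019  0.04 ] [ 0.447 -0.056  0.04 ] [ 0.435 -0.146  0.04 ] [ 0.448 -0.184  0.04 ]
0.05 [ 0.431 -0.019  0.05 ] [ 0.444 -0.047  0.05 ] [ 0.434 -0.145  0.05 ] [ 0.444 -0.173  0.05 ]
0.06 [ 0.43  -0.019  0.06 ] [ 0.44  -0.038  0.06 ] [ 0.434 -0.144  0.06 ] [ 0.441 -0.162  0.06 ]
0.07 [ 0.43  -0.019  0.07 ] [ 0.437 -0.029  0.07 ] [ 0.433 -0.142  0.07 ] [ 0.437 -0.151  0.07 ]
0.08 [ 0.429 -0.019  0.08 ] [ 0.433 -0.02   0.08 ] [ 0.433 -0.141  0.08 ] [ 0.434 -0.14   0.08 ]
0.09 [ 0.429 -0.019  0.09 ] [ 0.43  -0.011  0.09 ] [ 0.432 -0.14   0.09 ] [ 0.43  -0.129  0.09 ]
2.975 [0.49999876 0.01989851 0.35995829] 0.054666497391638286
```

View pics/w1.png

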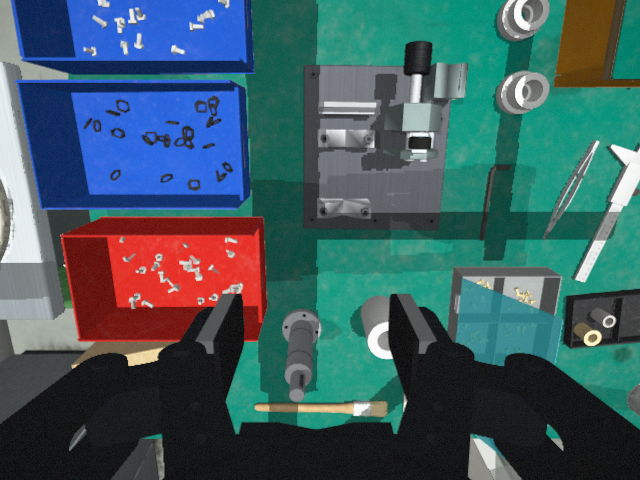

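```bash
python3 - <<'E'
import cv2
i=cv2.imread("pics/w1.png")
cv2.imwrite("pics/w1a.png",cv2.resize(i[30:240,290:480],None,fx=2.85,fy=2.85,interpolation=cv2.INTER_CUBIC))
cv2.imwrite("pics/w1b.png",cv2.resize(i[300:410,250:410],None,fx=4,fy=4,interpolation=cv2.INTER_CUBIC))
E
```

```text
(no output)
```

View pics/w1a.png

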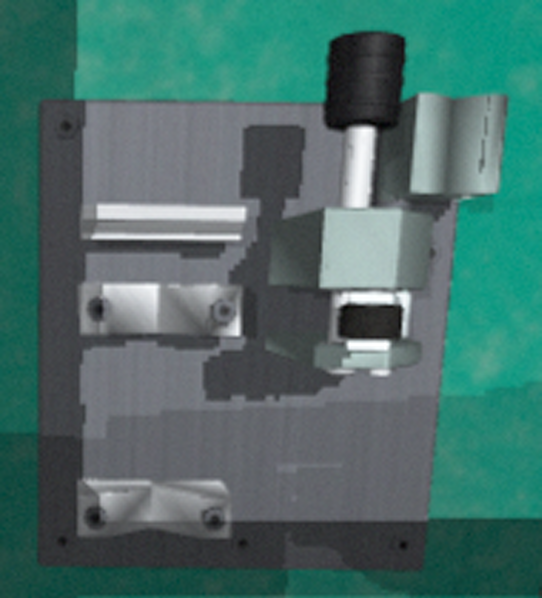

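View pics/w1b.png

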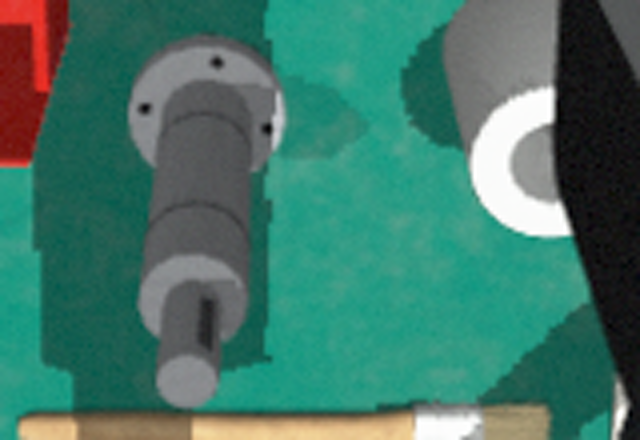

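```bash
cat > fit2.py <<'E'
from h import *
T=dict(np.load("pics/top0.npz"));S=dict(np.load("pics/side0.npz"));W=dict(np.load("pics/w1.npz"))
t=lambda u,v:(170+u/2.85,190+v/2.85); s=lambda u,v:(150+u/2.85,180+v/2.85); w=lambda u,v:(290+u/2.85-.3,30+v/2.85-.3)
B=[(T,t(428,56),(118,-70,12)),(T,t(427,250),(-46,-70,12)),(T,t(197,248),(-46,115,12)),
(S,s(383,497),(-46,115,12)),(S,s(529,314),(-46,-70,12)),(S,s(178,392),(118,115,12))]
A=[(W,w(*a),b) for a,b in [((39,100),(-46,115,12)),((38,567),(-46,-70,12)),((424,570),(118,-70,12)),
((78,537),(-30,-48,49)),((230,537),(30,-48,49)),((80,480),(-30,-32,49)),((229,480),(30,-32,49)),((80,284),(-30,47,49)),((241,284),(30,47,49)),((78,336),(-30,29,49)),((241,336),(30,29,49)),
((324,208),(45,71,108)),((432,212),(92,71,108)),((417,94),(86,112,56)),((507,96),(118,112,56)),((411,191),(86,80,56)),((499,194),(118,80,56))]]
F=lambda A:lambda p:np.concatenate([proj(d,c2w(p,np.array(P)/1e3))[0]-uv for d,uv,P in A])
for X in(B,A,A+B):
    r=least_squares(F(X),[.53,.04,0],loss='soft_l1');print(r.x.round(4));
r=least_squares(F(A),[.53,.04,0],loss='soft_l1');print(F(A)(r.x).round(1).reshape(-1,2).tolist())
np.save("cr.npy",least_squares(F(A+B),[.53,.04,0],loss='soft_l1').x)
b=lambda u,v:(250+u/4-.4,300+v/4-.4)
print(onplane(W,b(187,380),.145),onplane(W,b(206,108),.01))
knob=onplane(W,w(367,80),.095+.004);print("knob",knob)
E
python3 fit2.py
```

```text
[ 0.5319  0.0378 -0.0015]
[ 0.5318  0.038  -0.0119]
[ 0.5318  0.0379 -0.0106]
[[0.1, -0.7], [0.0, 0.2], [-0.5, 0.6], [-0.6, -0.1], [0.1, 0.5], [-1.1, 5.7], [1.1, 6.3], [-0.2, -0.0], [0.6, 0.6], [0.3, -0.7], [-0.3, 0.0], [-0.8, 0.1], [14.0, -0.7], [-0.0, -0.3], [0.8, -0.6], [-0.9, 0.0], [-0.0, -0.6]]
[ 0.48113688 -0.16649753  0.145     ] [ 0.48117013 -0.16385738  0.01      ]
knob [0.59142406 0.14664197 0.099     ]
```

```bash
cat >> h.py <<'E'
C=np.array([.5318,.0380,-.0115]); TH=np.radians(40);PH=np.radians(25);G=.064
ap=np.array([-np.sin(PH)*np.cos(TH),-np.cos(PH)*np.cos(TH),-np.sin(TH)])
qp=ori(ap,(np.cos(PH),-np.sin(PH),0))
SP=np.array([.480,-.165,0])
def shot(n,name):
    from workcell import vision
    d=vision.read_camera(n);np.savez(f"pics/{name}.npz",**d);cv2.imwrite(f"pics/{name}.png",d["frame"][:,:,::-1]);return d
E
python3 - <<'E'
from h import *
from workcell import bot,hand,kinematics,get_obs
hand.move_gripper(.047)
t=SP+[0,0,G]+.002*ap
bot.reach(t+[0,0,.14],qp)
shot("wrist","w2");shot("side","s2")
o=get_obs();print(o["time_s"],o["position"],t,o["wrist_force"])
E
```

```text
4.2917 [ 0.47997675 -0.16612916  0.20385144] [ 0.47935251 -0.16638854  0.06271442] [ 0.14725567  0.07997962 -0.28810489]
```

View pics/w2.png

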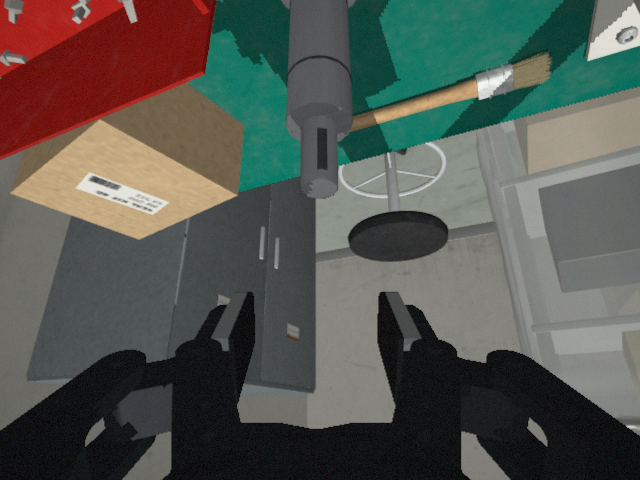

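View pics/s2.png

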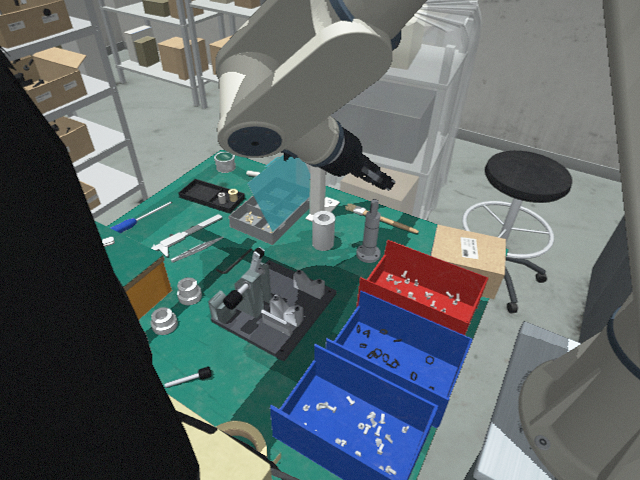

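```bash
python3 - <<'E'
from h import *
from workcell import bot,hand,kinematics,get_obs
t=SP+[0,0,G]+.002*ap
bot.servo_line(t,qp,.1)
o=get_obs();print(o["time_s"],o["position"]-t,o["wrist_force"])
hand.move_gripper(.028,40)
o=get_obs();print(o["time_s"],o["gripper_width"],o["wrist_force"],o["ft_torque"])
shot("wrist","w3");shot("side","s3")
E
```

```text
5.8417 [ 3.24849259e-04 -2.65616135e-06  5.04597857e-04] [0.21709466 0.31174015 0.16179174]
6.15 0.028158806916581385 [1.93778783 0.48738105 2.91882464] [ 0.13603905 -0.18171924  0.23072496]
```

View pics/w3.png

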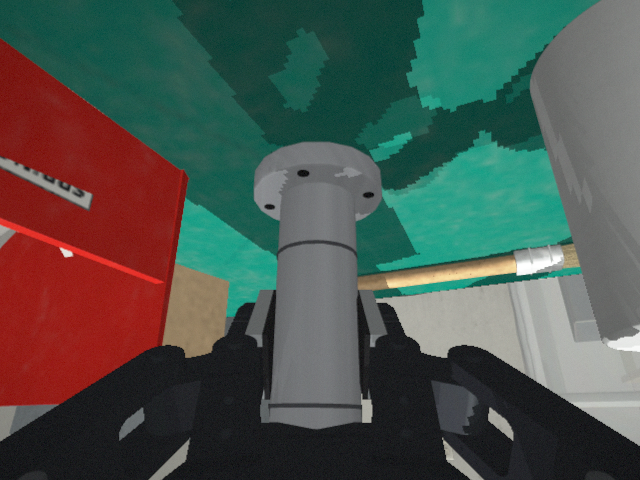

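View pics/s3.png

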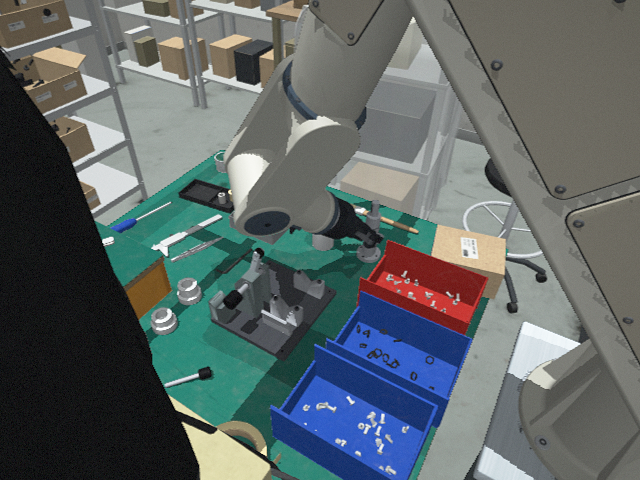

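```bash
python3 - <<'E'
from h import *
from workcell import bot,hand,kinematics,get_obs
hand.move_gripper(.01,80)
o=get_obs();print(o["time_s"],o["gripper_width"],o["wrist_force"],o["ft_torque"])
p=o["position"]
bot.servo_line(p+[0,0,.03],None,.06)
o=get_obs();print(o["time_s"],o["gripper_width"],o["wrist_force"],o["ft_torque"])
shot("wrist","w4");shot("side","s4")
E
```

```text
6.4667 0.026873400859847848 [3.46071414 1.79901484 5.75392425] [-0.05499308 -0.06403737  0.20647442]
7.125 0.027155081330908878 [-0.07481196 -0.17972168 -5.58953204] [ 0.83012859 -0.38424529 -0.0220182 ]
```

View pics/w4.png

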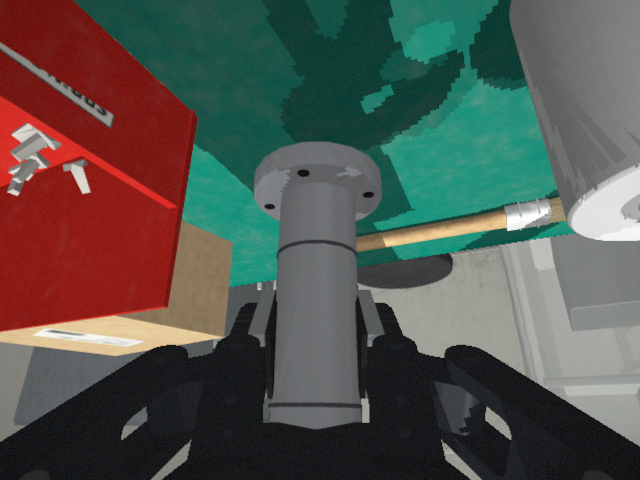

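```bash
cat >> h.py <<'E'
cy=np.array([-np.sin(C[2]),np.cos(C[2]),0]);cx=np.array([np.cos(C[2]),np.sin(C[2]),0])
a2=np.sin(TH)*cy+np.array([0,0,-np.cos(TH)]);q2=ori(a2,cx)
TP=c2w(C,[[0,.060-.0645,.052]])[0]+.002*a2
E
python3 - <<'E'
from h import *
from workcell import bot,hand,kinematics,get_obs
p=get_obs()["position"]
bot.servo_line([p[0],p[1],.26],None,.15)
print(get_obs()["time_s"],get_obs()["joint_pos"].round(2),kinematics.solve_ik(TP+[0,0,.2],q2))
bot.reach(TP+[0,0,.2],q2)
o=get_obs();print(o["time_s"],o["gripper_width"],o["position"]-TP,o["wrist_force"])
shot("wrist","w5");shot("side","s5");shot("top","t5")
E
```

```text
8.4833 [ 0.1   0.42  1.8  -0.72  1.49  0.81] [-0.32121544  0.33282682  1.84753299  0.69100885  1.2891489  -0.62165211]
9.775 0.026924477228109155 [-9.28162934e-04 -3.61977553e-05  1.99131012e-01] [ 0.3562211  -0.49463553 -4.26163629]
```

View pics/w5.png

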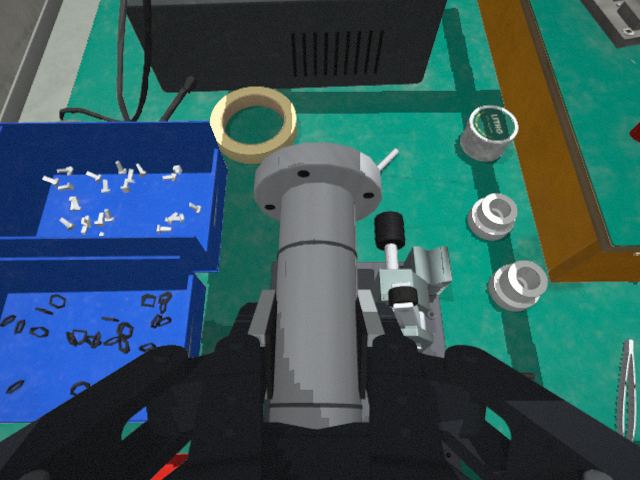

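View pics/s5.png

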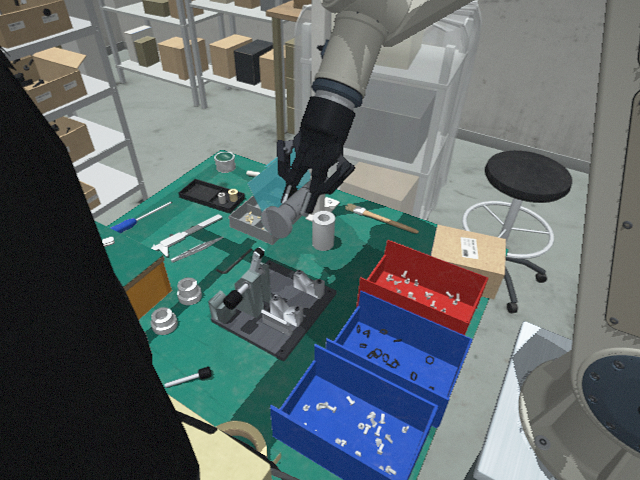

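```bash
python3 - <<'E'
from h import *
from workcell import bot,hand,kinematics,get_obs
bot.servo_line(TP+[0,0,.03],q2,.12)
bot.dwell(.15)
o=get_obs();print(o["time_s"],o["gripper_width"],o["position"]-TP,o["wrist_force"])
shot("wrist","w6");d=shot("side","s6")
i=cv2.imread("pics/s6.png")[200:360,200:360];cv2.imwrite("pics/s6c.png",cv2.resize(i,None,fx=3.7,fy=3.7,interpolation=cv2.INTER_CUBIC))
E
```

```text
11.6417 0.026736122900545202 [ 3.14431667e-04 -8.92218942e-05  3.05408012e-02] [-0.11618115  0.35196492 -4.21650205]
```

View pics/w6.png

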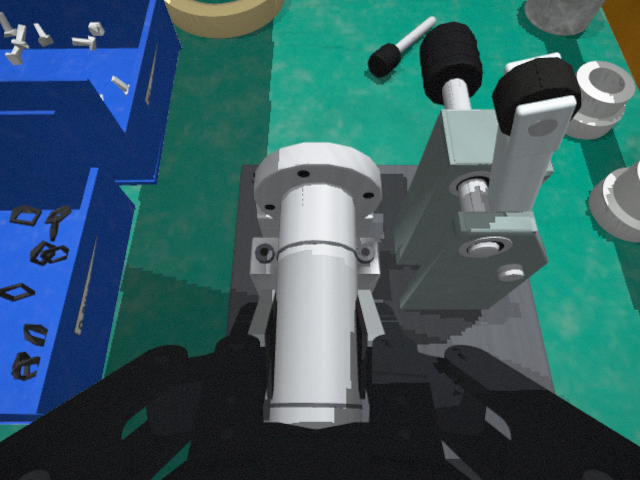

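View pics/s6c.png

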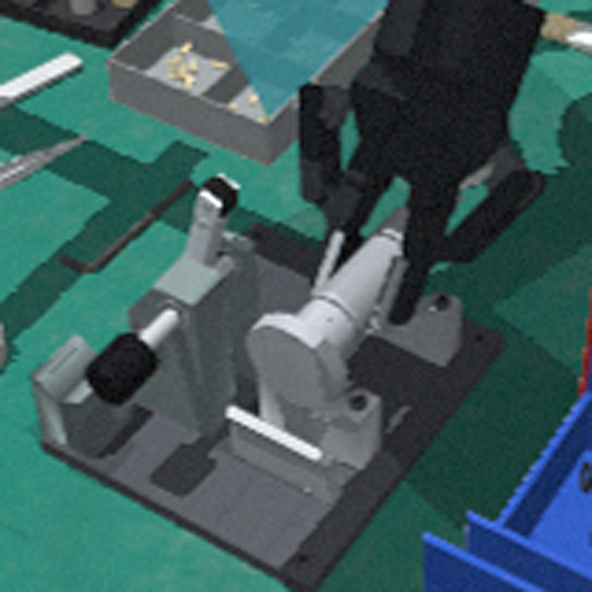

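```bash
python3 - <<'E'
from h import *
im=cv2.imread("pics/s6c.png")
d=dict(np.load("pics/s6.npz"));k=np.linspace(0,2*np.pi,80)
def circ(y,r,col,z0=.0825,im=im,d=d,off=(200,200),sc=3.7):
    q=(proj(d,c2w(C,np.c_[r*np.cos(k),0*k+y,z0+r*np.sin(k)]))-off)*sc
    cv2.polylines(im,[q.round().astype(int)],True,col,1)
circ(.060,.026,(0,0,255));circ(.050,.026,(0,255,0))
cv2.imwrite("pics/s6d.png",im)
w=cv2.imread("pics/w6.png");dw=dict(np.load("pics/w6.npz"))
for y,c in((.06,(0,0,255)),(.05,(0,255,0))): circ(y,.026,c,.0825,w,dw,(0,0),1)
cv2.imwrite("pics/w6d.png",cv2.resize(w[120:320,200:420],None,fx=3,fy=3))
E
```

View pics/s6d.png

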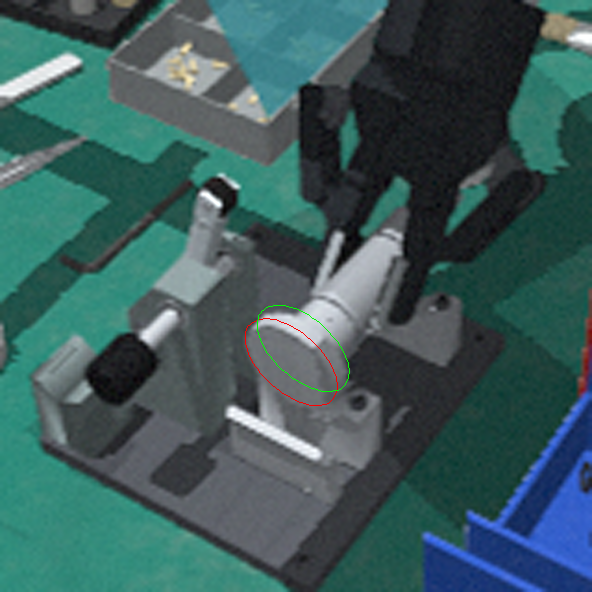

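View pics/w6d.png

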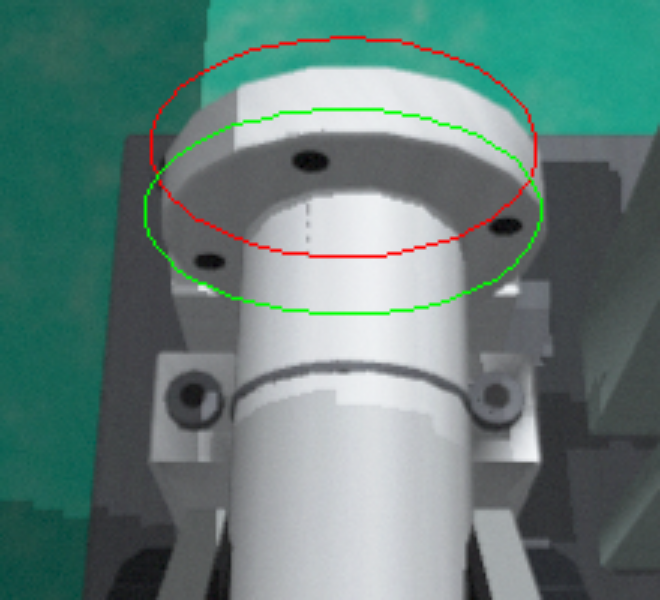

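```bash
python3 - <<'E'
from h import *
w=cv2.imread("pics/w3.png");d=dict(np.load("pics/w3.npz"));k=np.linspace(0,2*np.pi,80)
for dx,cols in((np.zeros(3),((0,0,255),(0,255,0))),(np.array([-.0013,-.0027,0]),((255,0,255),(255,255,0)))):
  for z,c in zip((0.,.01),cols):
    q=proj(d,SP+dx+np.c_[.026*np.cos(k),.026*np.sin(k),0*k+z]);cv2.polylines(w,[q.round().astype(int)],True,c,1)
cv2.imwrite("pics/w3d.png",cv2.resize(w[120:320,200:420],None,fx=3,fy=3))
# cradle fit in w6
W=dict(np.load("pics/w6.npz"));f=lambda u,v:(200+u/3,120+v/3)
for uv,P in [((157,353),(-.030,.047,.049)),((538,352),(.030,.047,.049)),((150,462),(-.03,.029,.049)),((543,462),(.03,.029,.049))]:
    print(proj(W,c2w(C,[P]))[0]-f(*uv))
E
```

```text
[-1.87600164 -0.53422222]
[-1.44247088 -0.16051681]
[-2.17744597 -0.68808739]
[-0.57665602 -0.66431478]
```

View pics/w3d.png

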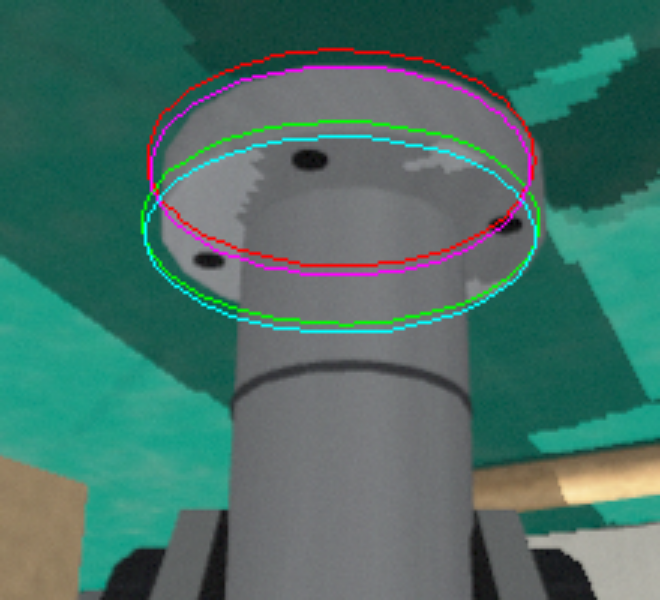

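```bash
python3 - <<'E'
from h import *
from workcell import bot,hand,kinematics,get_obs
f0=get_obs()["wrist_force"]
for dz in [.022,.018,.014,.010,.007,.0055,.0045,.0035,.0025,.0015,.0005,-.0005]:
    bot.servo_line(TP+[0,0,dz],q2,.04)
    bot.dwell(.05)
    o=get_obs();f=o["wrist_force"]-f0;print(dz,o["time_s"],f.round(1),(o["position"]-TP).round(4))
    if f[2]>4 or abs(f[1])>6: break
shot("wrist","w7");d=shot("side","s7")
i=cv2.imread("pics/s7.png")[200:360,200:360];cv2.imwrite("pics/s7c.png",cv2.resize(i,None,fx=3.7,fy=3.7,interpolation=cv2.INTER_CUBIC))
E
```

```text
0.022 12.1417 [0.4 0.6 0.5] [-0.0001  0.0001  0.0218]
0.018 12.4417 [-0.6  1.2  0.2] [-0.      0.      0.0179]
0.014 12.7417 [-0.4  0.8  0.5] [-0.0001  0.0001  0.0139]
0.01 13.0417 [-0.4  0.3  1.6] [-0.0001  0.      0.0099]
0.007 13.3417 [0.7 0.2 0.7] [-0.      0.      0.0069]
0.0055 13.6417 [0.8 0.8 0.4] [-0.      0.      0.0055]
0.0045 13.9417 [-0.1  0.3  1.1] [-0.      0.      0.0045]
0.0035 14.2417 [-1.3  0.4 -0.1] [ 0.     -0.      0.0035]
0.0025 14.5417 [0.8 0.5 1.1] [-0.      0.      0.0025]
0.0015 14.8417 [-1.  -0.7  4.5] [0.     0.0001 0.0017]
```

View pics/w7.png

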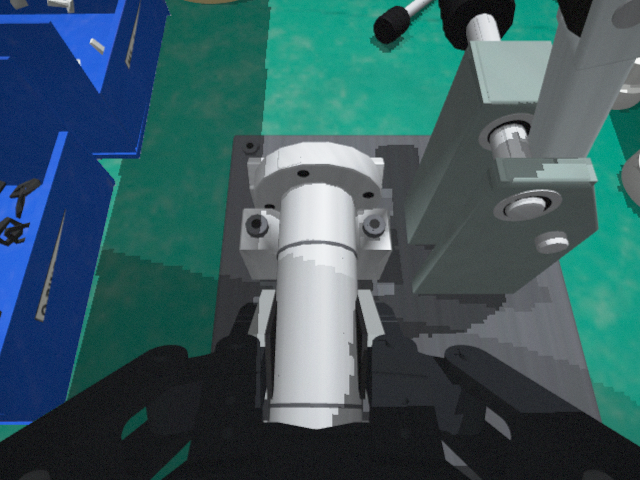

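View pics/s7c.png

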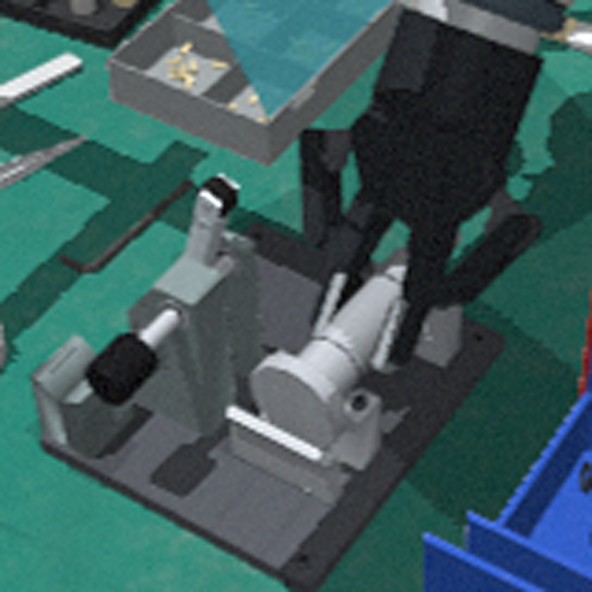

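```bash
python3 - <<'E'
from h import *
from workcell import bot,hand,kinematics,get_obs
for dz in [.001,.0005]:
    bot.servo_line(TP+[0,0,dz],q2,.02);bot.dwell(.05)
    o=get_obs();f=o["wrist_force"];print(dz,f.round(1),o["ft_torque"].round(2))
    if f[2]>8:break
p=o["position"]
for w in (.028,.030,.032,.036,.045):
    hand.move_gripper(w,20);o=get_obs();print(w,o["time_s"],o["gripper_width"].round(4),o["wrist_force"].round(1))
bot.servo_line(p-.07*a2,None,.12)
shot("wrist","w8");d=shot("side","s8");shot("top","t8")
print(get_obs()["time_s"])
i=cv2.imread("pics/s8.png")[200:360,200:360];cv2.imwrite("pics/s8c.png",cv2.resize(i,None,fx=3.7,fy=3.7,interpolation=cv2.INTER_CUBIC))
E
```

```text
0.001 [-2.2 -2.9  5.4] [-0.    0.23  0.38]
0.0005 [-4.3 -4.8 10.6] [0.28 0.37 0.5 ]Traceback (most recent call last):
  File "<stdin>", line 9, in <module>
AttributeError: 'float' object has no attribute 'round'
```

```bash
python3 - <<'E'
from h import *
from workcell import bot,hand,kinematics,get_obs
o=get_obs();print(o["time_s"],o["gripper_width"],o["wrist_force"].round(1))
p=TP+[0,0,.001]
for w in (.030,.032,.036,.045):
    hand.move_gripper(w,20);o=get_obs();print(w,o["time_s"],round(o["gripper_width"],4),o["wrist_force"].round(1))
bot.servo_line(p-.07*a2,None,.12)
shot("wrist","w8");d=shot("side","s8");shot("top","t8")
print(get_obs()["time_s"])
i=cv2.imread("pics/s8.png")[200:360,200:360];cv2.imwrite("pics/s8c.png",cv2.resize(i,None,fx=3.7,fy=3.7,interpolation=cv2.INTER_CUBIC))
E
```

```text
15.7583 0.028205092354713655 [-2.5 -3.9  8.4]
0.03 15.975 0.0298 [-0.  -0.3 -0.3]
0.032 16.1917 0.0317 [-0.9 -0.4 -1.2]
0.036 16.4083 0.036 [-0.2 -0.5  0.2]
0.045 16.6667 0.0449 [ 0.7  0.6 -0.1]
17.55
```

View pics/w8.png

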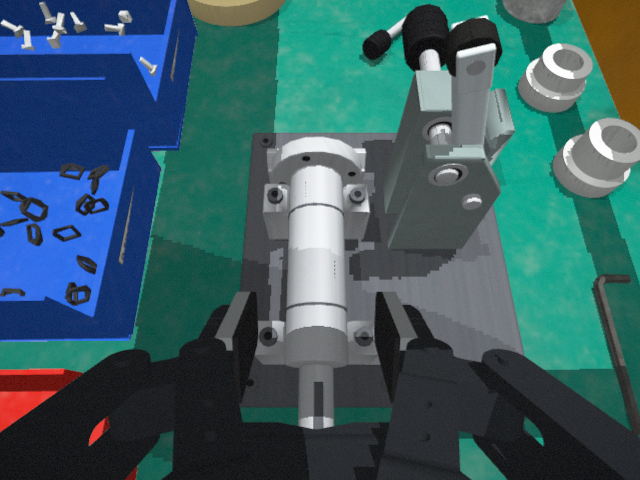

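View pics/s8c.png

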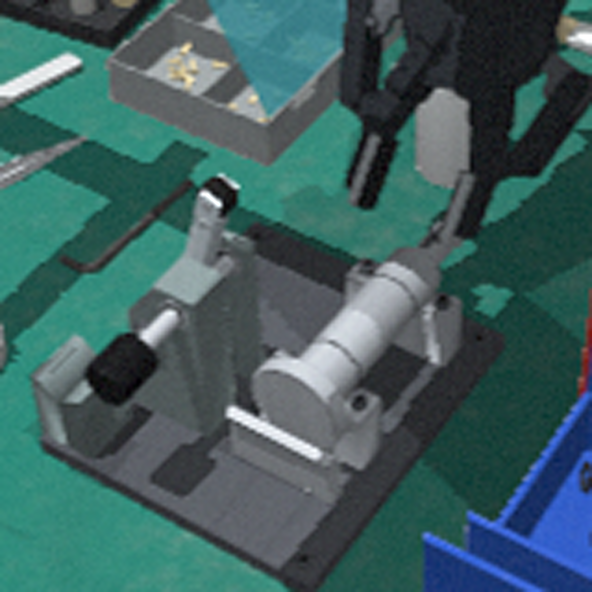

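```bash
cat >> h.py <<'E'
qd=ori((0,0,-1),cx)
K0=c2w(C,[[.058,.107,.095]])[0]
E
python3 - <<'E'
from h import *
from workcell import bot,hand,kinematics,get_obs
p=get_obs()["position"]
bot.servo_line(p+[0,0,.14],None,.2)
bot.reach(K0+[0,0,.11],qd)
bot.dwell(.1)
o=get_obs();print(o["time_s"],o["position"],K0)
shot("wrist","w9")
E
```

```text
19.3833 [0.59044304 0.14240883 0.20405437] [0.59102664 0.14432594 0.095     ]
```

View pics/w9.png

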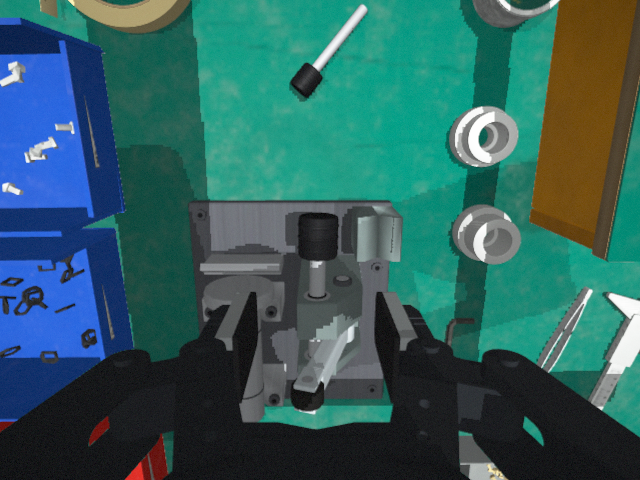

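```bash
python3 - <<'E'
from h import *
W=dict(np.load("pics/w9.npz"));k=np.linspace(0,2*np.pi,60)
im=cv2.imread("pics/w9.png")
for y in(.094,.120):
    q=proj(W,c2w(C,np.c_[.058+.012*np.cos(k),0*k+y,.095+.012*np.sin(k)]));cv2.polylines(im,[q.round().astype(int)],True,(0,0,255),1)
q=proj(W,c2w(C,[[x,y,.056] for x,y in((.086,.08),(.118,.08),(.118,.112),(.086,.112))]));cv2.polylines(im,[q.round().astype(int)],True,(0,255,0),1)
cv2.imwrite("pics/w9d.png",cv2.resize(im[180:320,240:420],None,fx=4,fy=4))
E
```

```text
(no output)
```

View pics/w9d.png

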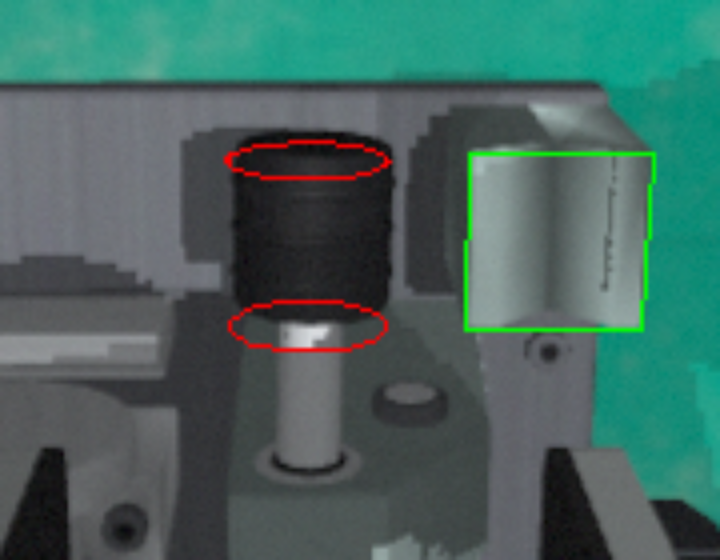

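```bash
python3 - <<'E'
from h import *
from workcell import bot,hand,kinematics,get_obs
K=c2w(C,[[.0584,.110,.095]])[0]+[0,0,-.002]
bot.servo_line(K+[0,0,.1],qd,.1)
bot.servo_line(K,qd,.1)
bot.dwell(.05);o=get_obs();print(o["time_s"],(o["position"]-K).round(4),o["wrist_force"].round(1))
shot("wrist","w10")
for w in(.03,.026,.0245,.0235): 
    hand.move_gripper(w,40);o=get_obs();print(w,o["time_s"],round(o["gripper_width"],4),o["wrist_force"].round(1),o["ft_torque"].round(2))
hand.move_gripper(.01,60);o=get_obs();print(o["time_s"],round(o["gripper_width"],4),o["wrist_force"].round(1),o["ft_torque"].round(2))
shot("wrist","w11")
E
python3 -c "
import cv2,numpy as np
a=cv2.imread('pics/w10.png');b=cv2.imread('pics/w11.png')
cv2.imwrite('pics/w1011.png',np.vstack([a[200:480,120:520],b[200:480,120:520]]))"
```

```text
20.9083 [0.0005 0.0001 0.0008] [-0.5  1.   0.3]
0.03 21.2583 0.03 [-0.1  0.8 -0.1] [ 0.03  0.01 -0.  ]
0.026 21.475 0.0258 [-0.3  0.5  0.7] [ 0.02  0.04 -0.01]
0.0245 21.6917 0.0244 [-0.4  0.2  0.1] [-0.04 -0.01 -0.03]
0.0235 21.9083 0.0235 [-1.4  0.8 -0.4] [-0.   0.1 -0.1]
22.125 0.0223 [-1.  -0.   1.1] [-0.01  0.26 -0.13]
```

View pics/w1011.png

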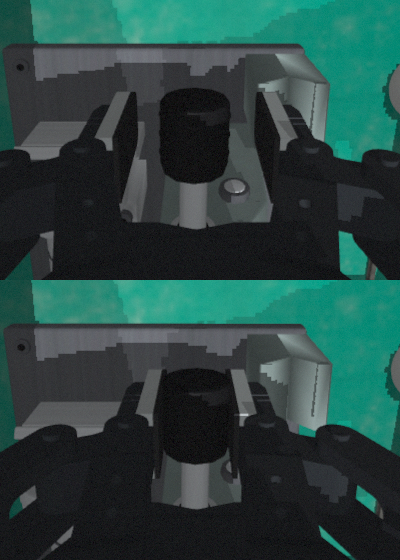

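```bash
python3 - <<'E'
from h import *
from workcell import bot,hand,kinematics,get_obs
p=get_obs()["position"]
for d,v in((.01,.03),(.03,.05),(.05,.05),(.064,.05),(.08,.08)):
    bot.servo_line(p+d*cy,qd,v);o=get_obs();print(d,o["time_s"],round(o["gripper_width"],4),o["wrist_force"].round(1))
shot("wrist","w12");shot("side","s12")
E
```

```text
0.01 22.6583 0.0223 [-0.8  0.4 -0.8]
0.03 23.2083 0.0218 [ 0.8 -0.2 -0.1]
0.05 23.7583 0.0221 [-0.6 -0.5 -1.1]
0.064 24.1917 0.0223 [ 0.3  0.9 -1.3]
0.08 24.5417 0.0224 [ 0.4  0.3 -0.6]
```

View pics/w12.png

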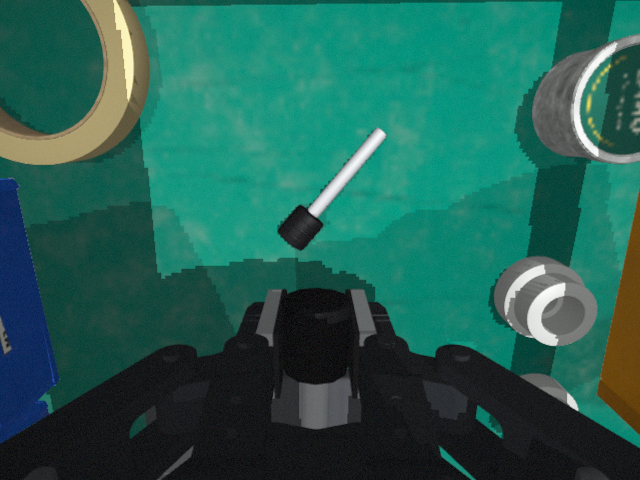

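View pics/s12.png

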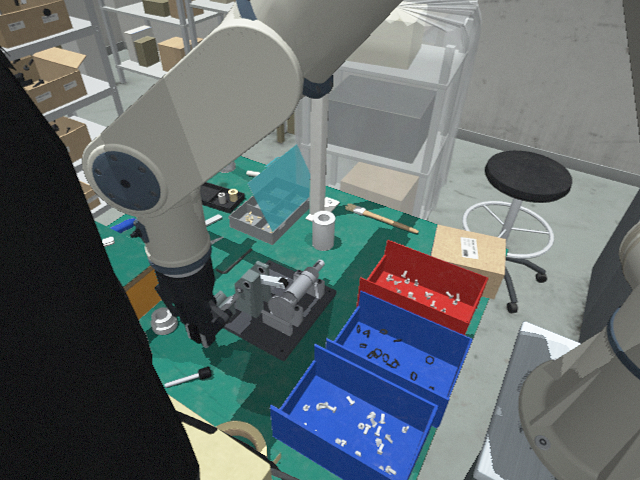

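```bash
python3 - <<'E'
from h import *
W=dict(np.load("pics/w12.npz"));im=cv2.imread("pics/w12.png");k=np.linspace(0,2*np.pi,60)
from workcell import get_obs
p=get_obs()["position"];print(get_obs()["time_s"],p)
for dy,c in((.0,(0,0,255)),(.003,(0,255,0))):
  for y in(-.013,.013):
    q=proj(W,p+np.array([0,0,.0012])+np.outer(.012*np.cos(k),cx)+(y+dy)*cy+np.outer(.012*np.sin(k),[0,0,1]));cv2.polylines(im,[q.round().astype(int)],True,c,1)
cv2.imwrite("pics/w12d.png",cv2.resize(im[270:430,230:410],None,fx=4,fy=3.7))
i=cv2.imread("pics/s12.png")[230:370,190:350];cv2.imwrite("pics/s12c.png",cv2.resize(i,None,fx=4,fy=4,interpolation=cv2.INTER_CUBIC))
E
```

```text
24.6417 [0.59215135 0.22736729 0.09294095]
```

View pics/w12d.png

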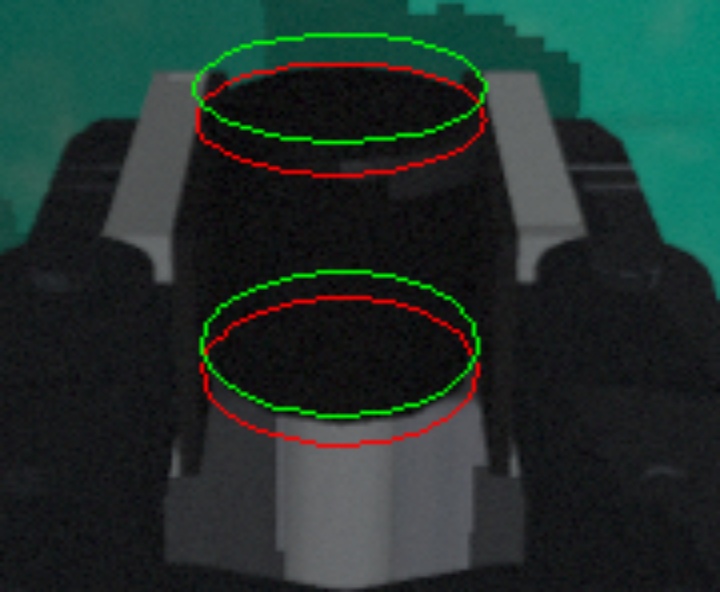

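View pics/s12c.png

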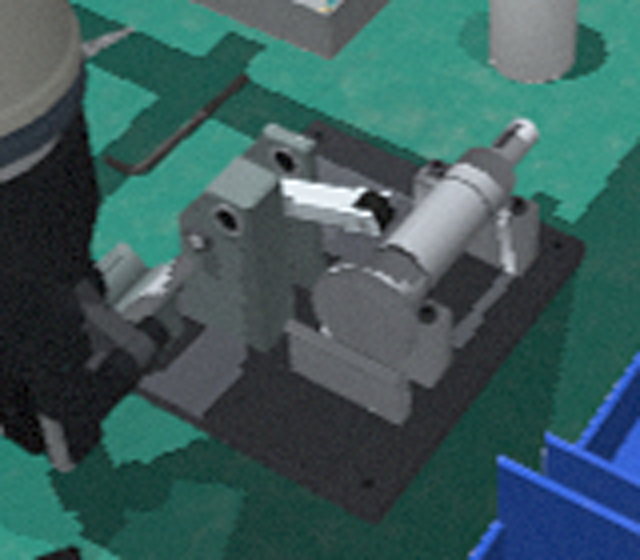

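```bash
python3 - <<'E'
from h import *
from workcell import bot,hand,kinematics,get_obs
z=get_obs()["position"][2]
P=lambda x,y,z:np.r_[c2w(C,[[x,y,0]])[0][:2],z]
bot.servo_line(P(.102,.190,.1),qd,.1)
bot.servo_line(P(.102,.1305,.1),qd,.08)
bot.servo_line(P(.102,.1305,.065),qd,.08)
bot.dwell(.1);o=get_obs();f0=o["wrist_force"];print(o["time_s"],f0.round(1))
shot("wrist","w13");shot("side","s13")
i=cv2.imread("pics/s13.png")[230:370,190:350];cv2.imwrite("pics/s13c.png",cv2.resize(i,None,fx=4,fy=4,interpolation=cv2.INTER_CUBIC))
E
```

```text
26.8083 [ 0.2  0.2 -1.3]
```

View pics/w13.png

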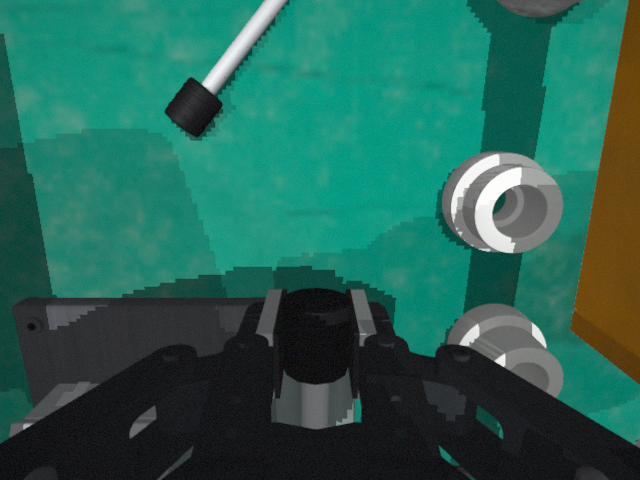

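View pics/s13c.png

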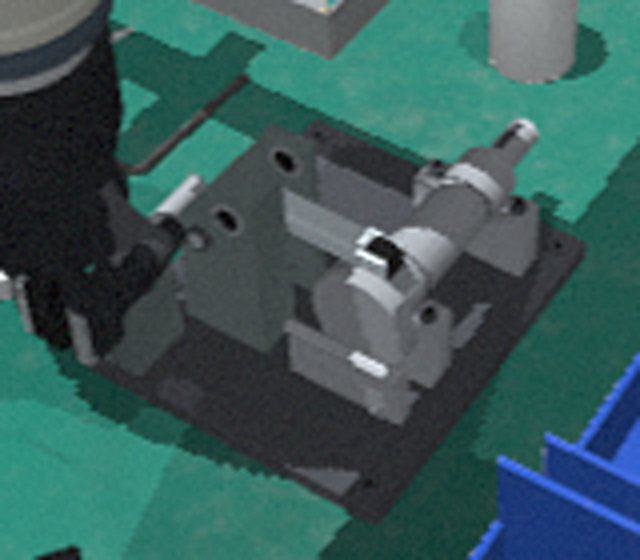

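```bash
python3 - <<'E'
from h import *
from workcell import bot,hand,kinematics,get_obs
P=lambda x,y,z:np.r_[c2w(C,[[x,y,0]])[0][:2],z]
f0=get_obs()["wrist_force"]
for z in(.058,.056,.0545,.0535,.0525,.0515,.0505,.0495,.0485):
    bot.servo_line(P(.102,.1305,z),qd,.03);bot.dwell(.05);o=get_obs();f=o["wrist_force"]-f0
    print(z,round(o["time_s"],2),f.round(1),o["ft_torque"].round(2),round(o["position"][2],4))
    if f[2]>3: break
shot("side","s14")
i=cv2.imread("pics/s14.png")[230:370,190:350];cv2.imwrite("pics/s14c.png",cv2.resize(i,None,fx=4,fy=4,interpolation=cv2.INTER_CUBIC))
E
```

```text
0.058 27.34 [ 0.4  0.6 -0.6] [ 0.07 -0.    0.01] 0.0579
0.056 27.64 [ 0.9  0.1 -0.6] [ 0.08 -0.03  0.02] 0.056
0.0545 27.94 [ 0.3 -0.1 -1.1] [-0.06  0.03  0.05] 0.0545
0.0535 28.24 [-0.4  0.4 -1. ] [-0.01 -0.01 -0.03] 0.0535
0.0525 28.54 [ 0.3  0.3 -0.7] [ 0.06  0.02 -0.03] 0.0524
0.0515 28.84 [-0.7  0.1  2.6] [0.02 0.06 0.02] 0.0517
0.0505 29.14 [-2.1  0.5  6.6] [-0.18  0.35 -0.07] 0.0513
```

View pics/s14c.png

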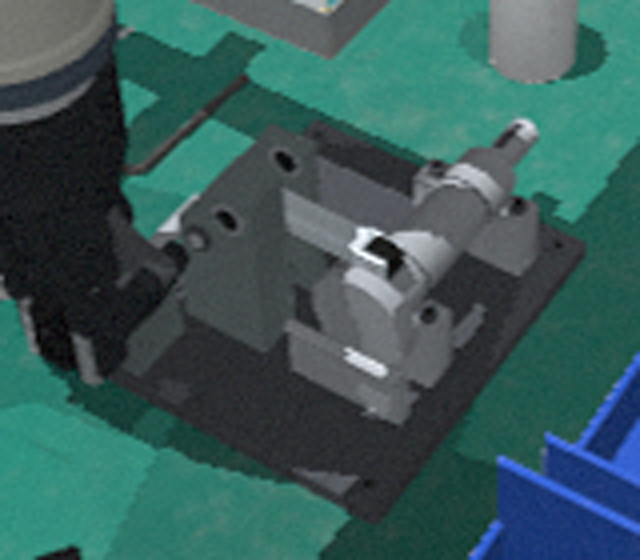

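Contact came at z≈0.0517, which matches the expected 0.0518 for a pin lying in the notch. Next I release, back off and check.

```bash
python3 - <<'E'
from h import *
from workcell import bot,hand,kinematics,get_obs
p=get_obs()["position"]
bot.servo_line([p[0],p[1],.0515],qd,.02)
for w in(.0235,.025,.028,.042): hand.move_gripper(w,20);o=get_obs();print(w,round(o["gripper_width"],4),o["wrist_force"].round(1))
bot.servo_line([p[0],p[1],.17],qd,.12)
bot.servo_line([p[0]-.03,p[1]+.04,.26],qd,.2);bot.dwell(.3)
for n,k in(("wrist","w15"),("side","s15"),("top","t15")): shot(n,k)
print(get_obs()["time_s"],get_obs()["wrist_force"].round(1))
i=cv2.imread("pics/s15.png")[230:370,190:350];cv2.imwrite("pics/s15c.png",cv2.resize(i,None,fx=4,fy=4,interpolation=cv2.INTER_CUBIC))
E
```

```text
0.0235 0.024 [-0.1  0.9  1.9]
0.025 0.0247 [-0.1 -0.   0.5]
0.028 0.0282 [ 0.4 -0.2  0.1]
0.042 0.0418 [-0.8 -0.7 -0.1]
32.6417 [ 0.1  0.2 -0.2]
```

View pics/w15.png

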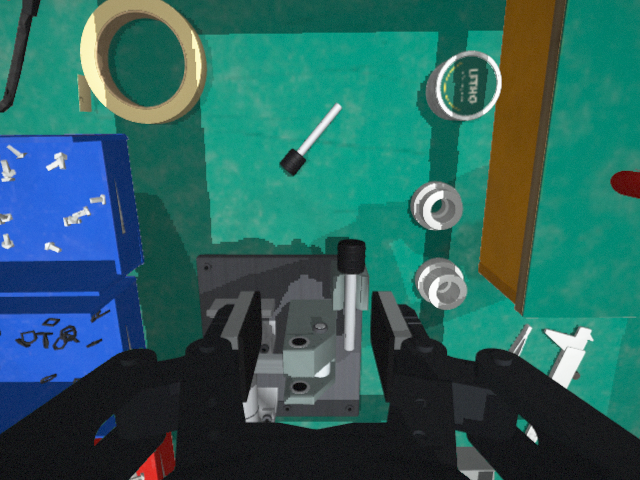

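View pics/s15c.png

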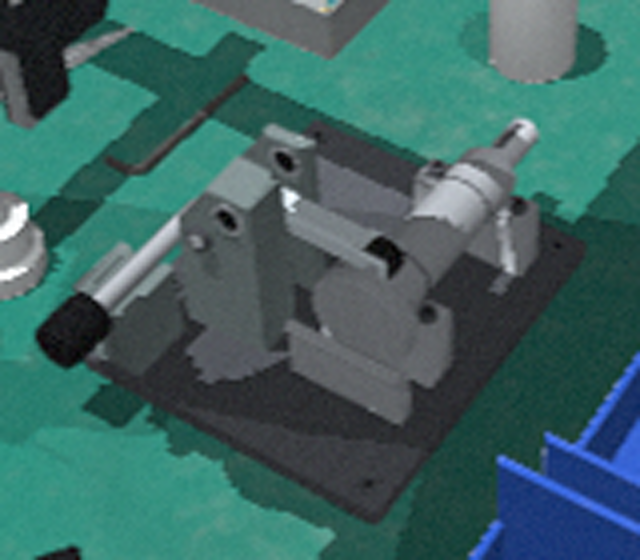

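```bash
python3 - <<'E'
from h import *
k=np.linspace(0,2*np.pi,60)
out=[]
for n,(u,v) in(("w15",(290,220)),("s15",(190,230))):
    W=dict(np.load(f"pics/{n}.npz"));im=cv2.resize(cv2.imread(f"pics/{n}.png")[v:v+140,u:u+130],None,fx=3,fy=3,interpolation=cv2.INTER_CUBIC)
    for (x,y,z,r,c) in((.102,.1315-.013,.053,.012,(0,0,255)),(.102,.1315+.013,.053,.012,(0,0,255)),(.102,.1315-.09,.053,.005,(0,255,0)),(0,.030,.076,.009,(255,0,255)),(0,.046,.076,.009,(255,0,255)),(0,.06,.052,.026,(0,255,255))):
        q=(proj(W,c2w(C,np.c_[x+r*np.cos(k),0*k+y,z+r*np.sin(k)]))-(u,v))*3;cv2.polylines(im,[q.round().astype(int)],True,c,1)
    out.append(im)
cv2.imwrite("pics/chk.png",np.hstack(out))
E
```

```text
(no output)
```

View pics/chk.png

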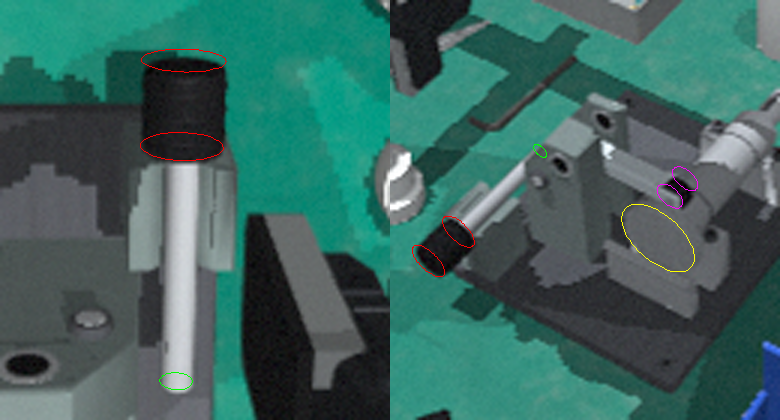

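View pics/t15.png

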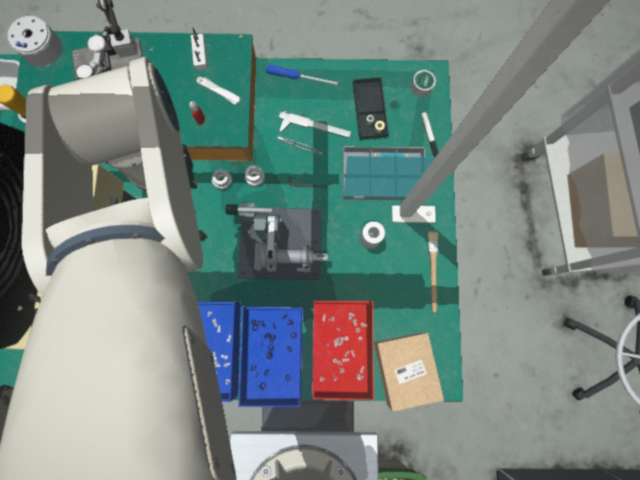

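```bash
python3 -c "
from workcell import hand_in,get_obs
print(get_obs()['time_s']);print(hand_in())"
```

```text
32.6417
the job is handed in; nothing more can be done
None
```

The job is done and handed in at 32.6 s of the 58 s allowed. I took the spindle from where it stood, laid it in the V-blocks and let it go at about 10 N of contact. Then I drew the pin out 80 mm with almost no side force. The arm sank onto the spindle, and I laid the pin in the parking notch.

**Last checks:**
- **Spindle and roller:** the spindle lies with its flange in the slot. In the side view the flange and roller match the seated, arm-level model to within about 2 mm.
- **Pin:** it lies level in the notch. Its origin is about 34 mm from the notch point, and 31 to 40 mm is required.
- **Surroundings:** the pot and brush have not moved. The gripper is clear and the wrist force is near zero.

**Disagreements along the way:**
- The wrist view put the spindle about 3 mm deeper in the jaws than I had estimated. I set it down by feel of contact, which made up for this.
- The pin's knob stood about 3 mm farther out (+y) than the nominal position. I allowed for this in the grasp and the parking.

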